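Hang the spice pots on the shelf rail and slide each to its colour

TASK

Hang every pot that stands on the shelf on the chrome rail: hook each one on in the bare middle stretch between the two black rings, then slide it along, without lifting it off the rail, until its hook is centred over the tape ring of its own colour. Pots cannot pass one another on the rail, so think which must go first. Leave them all hanging still, and do not shift the tortilla warmer, the container or the spatula.

Things in the scene. Friction and masses are not known exactly. Their poses are not given: they have to be found in the camera images.
- rail_mid (a point): middle of a fixed horizontal chrome rail, 14 mm in diameter, on the rail's axis, 225 mm above the shelf. Its y axis runs along the rail, its x axis is level and points away from the robot. The rail ends in two posts at y = +-320 mm. Two black tape rings at y = +-50 mm bound the bare middle stretch. Place and yaw vary (+-0.1 rad).
- pot_blue: blue plastic hanging pot, loose, about 220 g, standing on the shelf at the start (or absent). Origin: centre of its underside, z up, -x its labelled front. Pot 60 (x) x 56 (y) x 45 mm high. A strap rises from its front edge to a hook 40 mm wide (y) centred above it, top face at 120 mm; on that a centred grip tab 16 (x) x 40 (y) mm, from 120 to 152 mm up. The +x side is open below the hook.
- hook_blue (a point): seat point of the blue pot's hook, 102 mm above the centre of its underside; it lies on the rail's axis when the pot hangs. The hook is an inverted V, its two lips ending 90 mm above the underside at x = +-25 mm; the rail enters from +x between pot rim (45 mm) and lip (90 mm). The pot hangs level and slides along the rail with light friction.
- pot_green: green plastic hanging pot, loose, about 220 g, standing on the shelf at the start (or absent). Origin: centre of its underside, z up, -x its labelled front. Pot 60 (x) x 56 (y) x 45 mm high. A strap rises from its front edge to a hook 40 mm wide (y) centred above it, top face at 120 mm; on that a centred grip tab 16 (x) x 40 (y) mm, from 120 to 152 mm up. The +x side is open below the hook.
- hook_green (a point): seat point of the green pot's hook, 102 mm above the centre of its underside; it lies on the rail's axis when the pot hangs. The hook is an inverted V, its two lips ending 90 mm above the underside at x = +-25 mm; the rail enters from +x between pot rim (45 mm) and lip (90 mm). The pot hangs level and slides along the rail with light friction.
- pot_yellow: yellow plastic hanging pot, loose, about 220 g, standing on the shelf at the start (or absent). Origin: centre of its underside, z up, -x its labelled front. Pot 60 (x) x 56 (y) x 45 mm high. A strap rises from its front edge to a hook 40 mm wide (y) centred above it, top face at 120 mm; on that a centred grip tab 16 (x) x 40 (y) mm, from 120 to 152 mm up. The +x side is open below the hook.
- hook_yellow (a point): seat point of the yellow pot's hook, 102 mm above the centre of its underside; it lies on the rail's axis when the pot hangs. The hook is an inverted V, its two lips ending 90 mm above the underside at x = +-25 mm; the rail enters from +x between pot rim (45 mm) and lip (90 mm). The pot hangs level and slides along the rail with light friction.
- pot_red: red plastic hanging pot, loose, about 220 g, standing on the shelf at the start (or absent). Origin: centre of its underside, z up, -x its labelled front. Pot 60 (x) x 56 (y) x 45 mm high. A strap rises from its front edge to a hook 40 mm wide (y) centred above it, top face at 120 mm; on that a centred grip tab 16 (x) x 40 (y) mm, from 120 to 152 mm up. The +x side is open below the hook.
- hook_red (a point): seat point of the red pot's hook, 102 mm above the centre of its underside; it lies on the rail's axis when the pot hangs. The hook is an inverted V, its two lips ending 90 mm above the underside at x = +-25 mm; the rail enters from +x between pot rim (45 mm) and lip (90 mm). The pot hangs level and slides along the rail with light friction.
- pot_purple: purple plastic hanging pot, loose, about 220 g, standing on the shelf at the start (or absent). Origin: centre of its underside, z up, -x its labelled front. Pot 60 (x) x 56 (y) x 45 mm high. A strap rises from its front edge to a hook 40 mm wide (y) centred above it, top face at 120 mm; on that a centred grip tab 16 (x) x 40 (y) mm, from 120 to 152 mm up. The +x side is open below the hook.
- hook_purple (a point): seat point of the purple pot's hook, 102 mm above the centre of its underside; it lies on the rail's axis when the pot hangs. The hook is an inverted V, its two lips ending 90 mm above the underside at x = +-25 mm; the rail enters from +x between pot rim (45 mm) and lip (90 mm). The pot hangs level and slides along the rail with light friction.
- ring_blue (a point): centre of the blue tape ring (20 mm long, thin, no obstacle) round the rail, on the rail's axis, axes as rail_mid; a blue strip of tape 120 x 30 mm lies on the shelf right below it. The five rings lie at about y = -180, -100, 100, 180 and 260 mm from the rail's middle; which colour is where changes.
- ring_green (a point): centre of the green tape ring (20 mm long, thin, no obstacle) round the rail, on the rail's axis, axes as rail_mid; a green strip of tape 120 x 30 mm lies on the shelf right below it. The five rings lie at about y = -180, -100, 100, 180 and 260 mm from the rail's middle; which colour is where changes.
- ring_yellow (a point): centre of the yellow tape ring (20 mm long, thin, no obstacle) round the rail, on the rail's axis, axes as rail_mid; a yellow strip of tape 120 x 30 mm lies on the shelf right below it. The five rings lie at about y = -180, -100, 100, 180 and 260 mm from the rail's middle; which colour is where changes.
- ring_red (a point): centre of the red tape ring (20 mm long, thin, no obstacle) round the rail, on the rail's axis, axes as rail_mid; a red strip of tape 120 x 30 mm lies on the shelf right below it. The five rings lie at about y = -180, -100, 100, 180 and 260 mm from the rail's middle; which colour is where changes.
- ring_purple (a point): centre of the purple tape ring (20 mm long, thin, no obstacle) round the rail, on the rail's axis, axes as rail_mid; a purple strip of tape 120 x 30 mm lies on the shelf right below it. The five rings lie at about y = -180, -100, 100, 180 and 260 mm from the rail's middle; which colour is where changes.
- warmer: bystander: blue round tortilla warmer with lid, 190 mm diameter, 98 mm high, origin under its centre.
- container: bystander: clear box with white lid and four side flaps, 156 x 206 x 97 mm, origin under its centre.
- spatula: bystander: orange spatula 260 mm long lying on the shelf beyond the rail.

How it is judged (in metres and radians):
At the end, for the whole second after the job is handed in: Every pot present hangs on the rail (seat point within 8 mm sideways and 6 mm in height of the rail's axis, tilt under 0.15 rad), within 12 mm along the rail of the ring of its colour, at rest (y of hook_blue in the frame of ring_blue between -0.012 and 0.012 m and x of hook_blue in the frame of ring_blue between -0.008 and 0.008 m and z of hook_blue in the frame of ring_blue between -0.006 and 0.006 m and angle between each of pot_blue, pot_green, pot_yellow, pot_red, pot_purple's own z axis and vertical below 0.15 rad and linear speed of each of pot_blue, pot_green, pot_yellow, pot_red, pot_purple below 0.03 m/s and y of hook_green in the frame of ring_green between -0.012 and 0.012 m and x of hook_green in the frame of ring_green between -0.008 and 0.008 m and z of hook_green in the frame of ring_green between -0.006 and 0.006 m and y of hook_yellow in the frame of ring_yellow between -0.012 and 0.012 m and x of hook_yellow in the frame of ring_yellow between -0.008 and 0.008 m and z of hook_yellow in the frame of ring_yellow between -0.006 and 0.006 m and y of hook_red in the frame of ring_red between -0.012 and 0.012 m and x of hook_red in the frame of ring_red between -0.008 and 0.008 m and z of hook_red in the frame of ring_red between -0.006 and 0.006 m and y of hook_purple in the frame of ring_purple between -0.012 and 0.012 m and x of hook_purple in the frame of ring_purple between -0.008 and 0.008 m and z of hook_purple in the frame of ring_purple between -0.006 and 0.006 m); the robot touches nothing.
It fails at once if a pot is over the rail, its hook raised more than 14 mm above its seat, outside the middle stretch (more than 60 mm from the rail's middle) ((z of hook_blue in the frame of rail_mid above 0.014 m and x of hook_blue in the frame of rail_mid between -0.02 and 0.02 m and y of hook_blue in the frame of rail_mid between -0.31 and 0.31 m and (y of hook_blue in the frame of rail_mid above 0.06 m or y of hook_blue in the frame of rail_mid below -0.06 m)) or (z of hook_green in the frame of rail_mid above 0.014 m and x of hook_green in the frame of rail_mid between -0.02 and 0.02 m and y of hook_green in the frame of rail_mid between -0.31 and 0.31 m and (y of hook_green in the frame of rail_mid above 0.06 m or y of hook_green in the frame of rail_mid below -0.06 m)) or (z of hook_yellow in the frame of rail_mid above 0.014 m and x of hook_yellow in the frame of rail_mid between -0.02 and 0.02 m and y of hook_yellow in the frame of rail_mid between -0.31 and 0.31 m and (y of hook_yellow in the frame of rail_mid above 0.06 m or y of hook_yellow in the frame of rail_mid below -0.06 m)) or (z of hook_red in the frame of rail_mid above 0.014 m and x of hook_red in the frame of rail_mid between -0.02 and 0.02 m and y of hook_red in the frame of rail_mid between -0.31 and 0.31 m and (y of hook_red in the frame of rail_mid above 0.06 m or y of hook_red in the frame of rail_mid below -0.06 m)) or (z of hook_purple in the frame of rail_mid above 0.014 m and x of hook_purple in the frame of rail_mid between -0.02 and 0.02 m and y of hook_purple in the frame of rail_mid between -0.31 and 0.31 m and (y of hook_purple in the frame of rail_mid above 0.06 m or y of hook_purple in the frame of rail_mid below -0.06 m))).
It fails at once if a bystander is shifted more than 25 mm (distance of any of warmer, container, spatula from where it was at the start of the episode above 0.025 m).
Of pot_blue, pot_green, pot_yellow, pot_red, pot_purple only 4 to 5 are there at a start; the rules pass over those that are not, and their reading is None.
At some moment in a run one of pot_blue, pot_green, pot_yellow, pot_red, pot_purple may be knocked a few centimetres aside while the robot is not near it.
It also fails if it takes over 210 s, if anything falls off the work surface, if the arm or the gripper's body presses on something with over 40 N, if the wrist force passes 120 N, or if a joint passes its speed limit or range.

ROBOT

A 6-joint arm with a two-finger parallel gripper is mounted at the origin on the work surface. World frame = base frame: x ahead of the robot, y to its left, z up, the work surface at z = 0. Lengths are in m, angles in degrees, forces in N, time in s.
With the tool pointing down it reaches from about 0.325 to 0.85 m from the base axis. Payload 15.5 kg.
Tool frame: the origin (TCP) lies midway between the tips of the shut fingers; the grasp point (between the pads) lies 19 mm behind it; z points along the fingers, y is the line along which they close (so a half turn about z gives the same grasp; the last joint's range is limited). The gripper opens to 91 mm and grips with 3 to 60 N. Pads are 32 mm wide; open, the fingers measure 118 mm over their backs; the gripper's body (76 mm by 178 mm) begins 60 mm behind the grasp point.
Start: joints at [-71.247, 28.281, 77.091, -0, 74.628, -5.472], TCP at [0.256, -0.57, 0.214] pointing down, gripper open.
Joint ranges: [-166.48, 166.48], [-47.26, 123.95], [12.59, 153.08], [-70.14, 250.14], [6.76, 159.57], [-176.63, 176.63]. Speed limits (degrees/s): [108.29, 108.29, 147.25, 172.46, 172.46, 172.46].

INTERFACE

Orientations are given as a 3x3 rotation matrix whose columns are the frame's x, y, z axes.
In Python, from bench import ctrl gives the robot as it stands. The module is installed in compiled form; this text tells all that it offers. Calls block until the motion is done:
- ctrl.goto(position, orientation): joint-space move of the TCP to a pose.
- ctrl.move_l(position, vel=0.15, ori=None, contact_N=None): straight line of the TCP; ori=None keeps the orientation; vel is the mean speed in m/s. With contact_N (N) it stops when the force on the tool has changed by that much, and returns True; else False.
- ctrl.movej(angles): joint-space move.
- ctrl.command_gripper(opening): opening from 0.0 (shut) to 1.0 (fully open); the grip force is fixed at half the most; returns when the fingers have stopped.
- ctrl.sleep(seconds).
- ctrl.ik(position, orientation): joint angles nearest the present ones, or None.
- ctrl.read_camera(name): name is "side" or "top"; returns the picture (480x640x3 uint8, blue, green, red); there is no depth.
- ctrl.camera_params(name): a dict with "fx", "fy", "cx", "cy" (pixels), "D" ([k1, k2, p1, p2, k3] as OpenCV has them; the pictures are not rectified), "pose" (4x4, takes a point from camera to world coordinates). Camera axes: x right, y up, looking along -z (the intrinsics and any distortion apply to the point x, -y, -z); pixel columns grow to the right and rows downward; lengths in m; the calibration is good to about 2 mm. A picture is of the moment at which its call begins. camera_params takes no time and is no camera call.
A pose or a line that the arm cannot do raises ctrl.MotionError and nothing moves.
- ctrl.sign_off(): hands the job in; it is judged then, once.
Readings, each from a call of its own:
- ctrl.current_t(): time.
- ctrl.current_q(): joint angles.
- ctrl.current_dq(): joint speeds.
- ctrl.current_effort(): joint torques, N m.
- ctrl.current_tool_pos(): TCP position.
- ctrl.current_eef_rot(): TCP orientation.
- ctrl.current_contact_force(): force on the tool from outside, world axes, zero at the start.
- ctrl.current_wrist_torque(): the same for the moment, N m.
- ctrl.current_grip_width(): opening from 0.0 (shut) to 1.0 (fully open).
- ctrl.current_grasp_force(): force on a finger pad.
Only numpy, scipy, OpenCV 4.12 (cv2) and the standard library are available. Lean on these libraries where they do the work, as an engineer would, in place of code of your own. Each camera call takes 0.05 s, during which the arm holds its last target. There are 200 camera calls.

## Working session

There is one attempt and no reset: what is moved stays moved. The work goes in short steps, each a Python script; the robot and the scene stay as the last script left them, time stands still between calls to the robot, and variables do not carry over. Pictures are saved under pics/ and viewed, at most 14 in all, crops included, and the job is handed in when it is done.

```bash
mkdir -p pics; python3 - <<'E'
from bench import ctrl
import cv2,numpy as np
np.set_printoptions(precision=4,suppress=True)
for n in("side","top"):
    cv2.imwrite(f"pics/{n}0.png",ctrl.read_camera(n)); p=ctrl.camera_params(n); print(n,p)
print(ctrl.current_t(),ctrl.current_eef_rot())
E
```

```text
side {'fx': 496.2803577847789, 'fy': 496.2803577847789, 'cx': 324.1099360192333, 'cy': 240.25105866890343, 'D': array([-0.0963,  0.    ,  0.    ,  0.    ,  0.    ]), 'pose': array([[-0.9719,  0.1634, -0.1696,  0.3585],
       [-0.2355, -0.684 ,  0.6904,  0.8972],
       [-0.0032,  0.7109,  0.7033,  1.0709],
       [ 0.    ,  0.    ,  0.    ,  1.    ]])}
top {'fx': 466.5474634662665, 'fy': 466.5474634662665, 'cx': 317.12044759659045, 'cy': 245.08455181875777, 'D': array([-0.0155,  0.    ,  0.    ,  0.    ,  0.    ]), 'pose': array([[-0.0243,  0.9875, -0.1556,  0.3442],
       [-0.9997, -0.0239,  0.0044, -0.0077],
       [ 0.0007,  0.1556,  0.9878,  1.5107],
       [ 0.    ,  0.    ,  0.    ,  1.    ]])}
0.1 [[ 0.912   0.4103 -0.0004]
 [ 0.4103 -0.912   0.001 ]
 [ 0.0001 -0.001  -1.    ]]
```

View pics/side0.png

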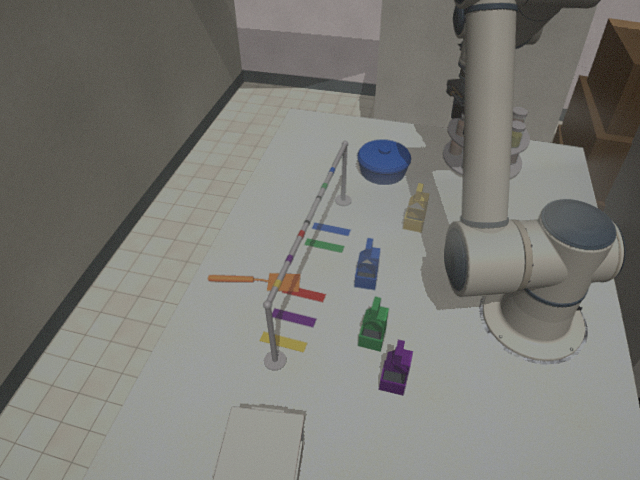

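View pics/top0.png

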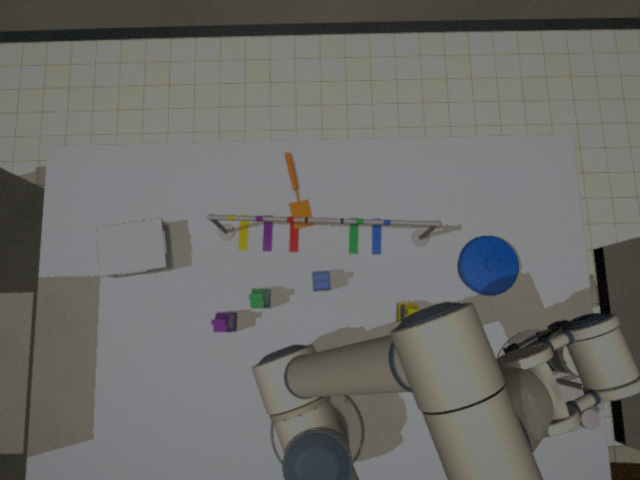

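The rings from +y to −y are yellow, purple, red | green, blue. The pots I can see are purple (top 225,322), green (260,298), blue (321,281) and yellow (408,312), the last half hidden by the arm. No red pot is visible. I'll clear the arm and measure.

```bash
cat > h.py <<'E'
from bench import ctrl
import cv2,numpy as np
from scipy.optimize import least_squares
np.set_printoptions(precision=4,suppress=True)
P={n:ctrl.camera_params(n) for n in("side","top")}
def ray(n,uv):
    p=P[n];K=np.array([[p['fx'],0,p['cx']],[0,p['fy'],p['cy']],[0,0,1]])
    x,y=cv2.undistortPoints(np.array([[uv]],float),K,p['D'])[0,0]
    T=p['pose'];d=T[:3,:3]@np.array([x,-y,-1.]);return T[:3,3],d
def onplane(n,uv,z):
    o,d=ray(n,uv);return o+d*(z-o[2])/d[2]
def tri(a,b):  # side uv, top uv -> point, gap
    o1,d1=ray("side",a);o2,d2=ray("top",b)
    s=np.linalg.lstsq(np.c_[d1,-d2],o2-o1,rcond=None)[0]
    p,q=o1+s[0]*d1,o2+s[1]*d2;return (p+q)/2,np.linalg.norm(p-q)
def proj(n,X):
    p=P[n];T=p['pose'];c=T[:3,:3].T@(np.asarray(X,float)-T[:3,3]);c=c*[1,-1,-1]
    K=np.array([[p['fx'],0,p['cx']],[0,p['fy'],p['cy']],[0,0,1]])
    return cv2.projectPoints(c.reshape(1,3),np.zeros(3),np.zeros(3),K,p['D'])[0].ravel()
HUE={'red':(0,4),'yellow':(20,32),'green':(45,80),'blue':(100,122),'purple':(132,160)}
def mask(img,c):
    h=cv2.cvtColor(img,cv2.COLOR_BGR2HSV);a,b=HUE[c]
    m=cv2.inRange(h,(a,90,25),(b,255,255))
    if c=='red': m|=cv2.inRange(h,(172,90,25),(180,255,255))
    return m
def blobs(img,c,amin=8):
    n,l,s,ce=cv2.connectedComponentsWithStats(mask(img,c))
    return [(s[i,4],s[i,:4],ce[i]) for i in range(1,n) if s[i,4]>=amin]
E
python3 - <<'E'
from h import *
q=list(ctrl.current_q());q[1]-=25;ctrl.movej(q);q[0]=-120;ctrl.movej(q)
im={}
for n in("side","top"):
    im[n]=ctrl.read_camera(n);cv2.imwrite(f"pics/{n}1.png",im[n])
    for c in HUE:
        print(n,c,[(int(a),b.tolist(),ce.round(1).tolist()) for a,b,ce in blobs(im[n],c)])
a=cv2.resize(im['top'][200:340,190:450],None,fx=3,fy=3,interpolation=cv2.INTER_CUBIC)
cv2.imwrite("pics/topc.png",a)
cv2.imwrite("pics/sidec.png",cv2.resize(im['side'][130:410,190:450],None,fx=2,fy=2,interpolation=cv2.INTER_CUBIC))
E
```

```text
side red [(28, [298, 230, 7, 7], [301.3, 233.0]), (247, [283, 288, 43, 14], [308.3, 294.4])]
side yellow [(19, [418, 184, 5, 7], [419.9, 186.7]), (37, [421, 193, 8, 9], [424.5, 196.7]), (41, [273, 280, 8, 8], [277.1, 283.1]), (75, [260, 332, 10, 11], [264.9, 337.4]), (300, [275, 335, 32, 17], [289.9, 343.3])]
side green [(23, [306, 239, 6, 6], [307.9, 241.7]), (166, [314, 241, 29, 11], [328.0, 245.8]), (700, [359, 297, 29, 54], [373.9, 325.0])]
side blue [(1425, [358, 140, 53, 34], [383.9, 156.6]), (17, [330, 167, 5, 5], [332.2, 169.2]), (24, [313, 223, 6, 6], [315.3, 225.5]), (164, [320, 225, 30, 10], [334.8, 229.4]), (170, [366, 238, 14, 28], [372.3, 250.7]), (46, [359, 251, 8, 12], [361.7, 256.5]), (236, [355, 267, 21, 22], [364.3, 281.5]), (23, [359, 267, 11, 6], [364.3, 269.8])]
side purple [(24, [287, 255, 6, 6], [289.3, 257.5]), (41, [272, 309, 8, 8], [275.3, 312.5]), (267, [281, 311, 35, 16], [298.1, 318.5]), (848, [379, 340, 34, 55], [396.3, 368.1])]
top red [(253, [287, 217, 12, 35], [292.9, 235.7])]
top yellow [(37, [227, 215, 8, 5], [230.4, 217.1]), (257, [238, 220, 11, 30], [243.1, 234.7]), (383, [397, 303, 25, 20], [408.9, 312.3]), (106, [534, 403, 14, 16], [539.9, 409.4]), (8, [624, 463, 3, 8], [624.9, 466.5]), (9, [611, 471, 5, 5], [612.9, 473.2])]
top green [(266, [349, 219, 14, 34], [354.0, 236.7]), (202, [249, 289, 15, 18], [256.5, 298.7]), (44, [575, 345, 7, 14], [577.8, 350.9])]
top blue [(30, [384, 220, 6, 5], [386.5, 222.0]), (259, [372, 225, 9, 29], [376.0, 239.1]), (2818, [458, 236, 61, 59], [488.1, 265.1]), (211, [313, 273, 16, 18], [320.9, 281.4])]
top purple [(27, [256, 216, 6, 5], [258.6, 218.2]), (228, [263, 222, 9, 29], [267.2, 236.2]), (254, [212, 313, 17, 19], [220.3, 322.3])]
```

View pics/topc.png

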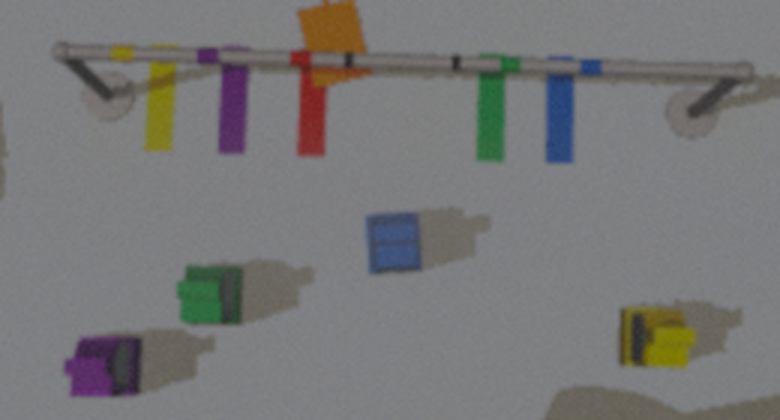

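View pics/sidec.png

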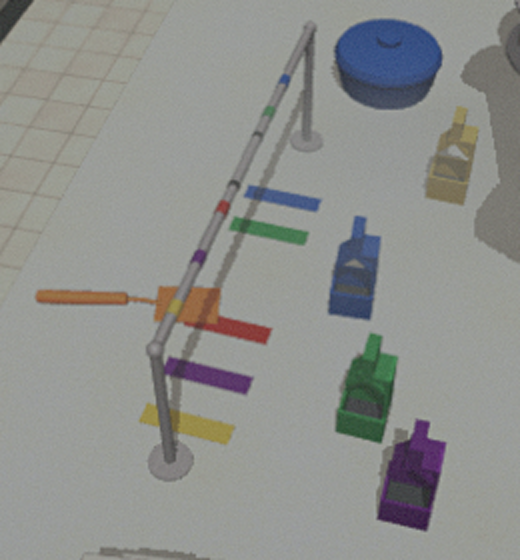

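View pics/top1.png

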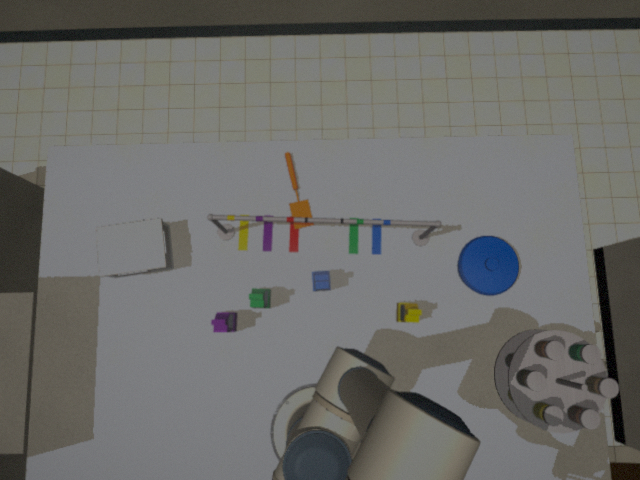

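Four pots are present (no red) and nothing hides them now. I'll triangulate the rings and zoom in on the pots.

```bash
python3 - <<'E'
from h import *
S=cv2.imread("pics/side1.png");T=cv2.imread("pics/top1.png")
def cen(img,uv,c,r=6):
    u,v=map(int,uv);h=cv2.cvtColor(img[v-r:v+r+1,u-r:u+r+1],cv2.COLOR_BGR2HSV).astype(int)
    mid=np.mean(HUE[c]); d=np.abs((h[...,0]-mid+90)%180-90)
    w=np.where((d<14)&(h[...,1]>70),h[...,1],0);yy,xx=np.mgrid[v-r:v+r+1,u-r:u+r+1]
    return np.array([(w*xx).sum(),(w*yy).sum()])/max(w.sum(),1),(w>0).sum()
side={'yellow':(277,283),'purple':(289,258),'red':(301,233),'green':(324,186),'blue':(332,169)}
top={'yellow':(230,217),'purple':(258,218),'blue':(386,222)}
sc={c:cen(S,uv,c)[0] for c,uv in side.items()}
tp={c:cen(T,uv,c,4)[0] for c,uv in top.items()};pts={}
for c in top:
    p,g=tri(sc[c],tp[c]);pts[c]=p;print(c,sc[c],tp[c],p,g)
A=np.array(list(pts.values()));m=A.mean(0);d=np.linalg.svd(A-m)[2][0];d*=np.sign(d[1]);print('dir',d,np.degrees(np.arctan2(-d[0],d[1])))
def online(c,n,uv):
    o,r=ray(n,uv);s=np.linalg.lstsq(np.c_[r,-d],m-o,rcond=None)[0];p=m+s[1]*d
    return p,s[1]
for c in sc: print(c,*online(c,"side",sc[c]), online(c,"top",tp[c])[1] if c in tp else '')
for n,uv in(("side",(321,196)),("side",(307,222)),("top",(306.3,220)),("top",(342,221))): print('blk',n,*online('',n,uv))
tiles=[]
for img,cs in((T,[(225,322),(260,298),(321,281),(408,312)]),(S,[(397,367),(374,324),(367,264),(415,208)])):
    row=[cv2.resize(img[v-33:v+33,u-22:u+22],(198,297),interpolation=cv2.INTER_CUBIC) for u,v in cs]
    tiles.append(np.hstack(row))
cv2.imwrite("pics/m.png",np.clip(np.vstack(tiles)*1.5,0,255).astype('uint8'))
E
```

```text
yellow [276.9443 282.9587] [230.4663 217.2938] [0.6309 0.2277 0.2306] 0.0005732360053667758
purple [289.1934 257.8192] [258.8691 218.1464] [0.6263 0.1479 0.2308] 0.00022026357336499933
blue [332.119  169.1714] [386.437  222.0388] [ 0.6062 -0.209   0.2314] 0.00017268712939077382
dir [ 0.0564  0.9984 -0.0017] -3.2333186622579637
yellow [0.6308 0.2278 0.2306] 0.17252823625172456 0.17236503942913198
purple [0.6263 0.1479 0.2308] 0.09251948925515172 0.09253961205485448
red [0.6214 0.0615 0.2309] 0.006006686416953164 
green [ 0.6103 -0.1352  0.2313] -0.19100258960977903 
blue [ 0.6062 -0.209   0.2314] -0.2649812542420187 -0.264955388005128
blk side [ 0.6129 -0.089   0.2312] -0.14480106397221426
blk side [0.6191 0.0192 0.231 ] -0.036399112491036376
blk top [0.6188 0.015  0.231 ] -0.040554491465844875
blk top [ 0.6132 -0.0848  0.2312] -0.14056559554860457
```

View pics/m.png

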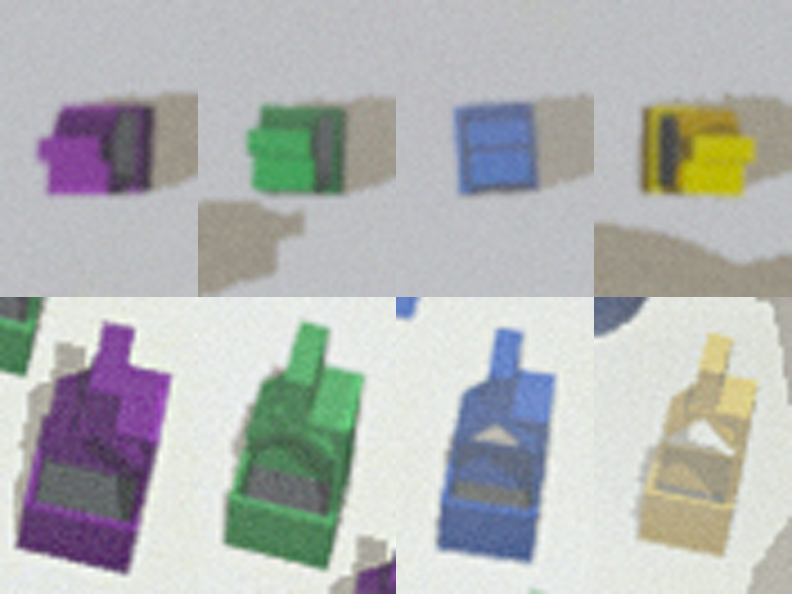

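Montage: in the top tiles each pot's tab stands out, e.g. yellow's −y tab edge at top px (421.8,312.3) and side px (421,183.9). The side tiles show clear bottom edges, and every strap faces the robot. I'll locate the pots from their bottom corners in the side view and check tab height by triangulation.

```bash
cat >> h.py <<'E'
RM=np.array([0.6306,0.2277,0.2250])+0*0; D=np.array([0.0564,0.9984,0.]);X=np.array([0.9984,-0.0564,0.])
D=D/np.linalg.norm(D)
def pmask(img,c,n="side"):
    h=cv2.cvtColor(img,cv2.COLOR_BGR2HSV);a,b=HUE[c]
    if c=='yellow':a,b=14,34
    if c=='blue':a,b=98,128
    m=cv2.inRange(h,(a-2,60,15),(b+2,255,255))
    return cv2.morphologyEx(m,cv2.MORPH_CLOSE,np.ones((3,3)))
def standing(img,c,rng=((.28,.56),(-.36,.40))):
    """pot on shelf, from side view: bottom near edge -> centre, yaw(deg)"""
    n,l,s,ce=cv2.connectedComponentsWithStats(pmask(img,c));best=None
    for i in range(1,n):
        if s[i,4]<250: continue
        p=onplane("side",ce[i],.06)
        if rng[0][0]<p[0]<rng[0][1] and rng[1][0]<p[1]<rng[1][1] and (best is None or s[i,4]>s[best,4]): best=i
    if best is None: return None
    v,u=np.nonzero(l==best)
    L=np.argmax(v-u);R=np.argmax(v+u)
    a=onplane("side",(u[L]-.5,v[L]+.5),0);b=onplane("side",(u[R]+.5,v[R]+.5),0)
    e=a-b;w=np.linalg.norm(e);e/=w;yv=np.array([-e[1],e[0],0])
    t=np.argmin(v);tt=v==v.min()
    return (a+b)/2-.028*yv,np.degrees(np.arctan2(e[1],e[0])),w,(u[tt].mean(),v.min()-.5),s[best,4]
E
python3 - <<'E'
from h import *
S=cv2.imread("pics/side1.png");T=cv2.imread("pics/top1.png")
for c in('yellow','purple','blue','green'):
    r=standing(S,c);print(c,r)
    if r:
        y=np.radians(r[1]);p=r[0]+[.02*np.sin(y),-.02*np.cos(y),.152]; print('  tabtop pred side',proj("side",p),'top proj tab ctr',proj("top",r[0]+[0,0,.152]))
print('yellow tab edge',tri((421,183.9),(421.8,312.3)))
print('pot purple tab top', onplane("top",(218.3,322),.152),'green',onplane("top",(254.5,296.5),.152),'blue',onplane("top",(321,280),.152))
# green ring from top
for c,uv in(('green',(360,221)),('red',(290,219))):
    u,v=uv;print(c);print(T[v-6:v+7,u-9:u+8].astype(int).max(2)*0+cv2.cvtColor(T,cv2.COLOR_BGR2HSV)[v-6:v+7,u-9:u+8,1])
E
```

```text
yellow (array([ 0.3574, -0.2929,  0.    ]), np.float64(-4.063528724679817), np.float64(0.060618007132778304), (np.float64(419.0), np.float64(182.5)), np.int32(538))
  tabtop pred side [420.9032 182.2194] top proj tab ctr [415.4571 311.4572]
purple (array([0.3441, 0.277 , 0.    ]), np.float64(-0.1491399378998984), np.float64(0.057327757686676875), (np.float64(399.5), np.float64(339.5)), np.int32(965))
  tabtop pred side [400.2884 339.1109] top proj tab ctr [217.8934 320.9706]
blue (array([ 0.4632, -0.0235,  0.    ]), np.float64(2.238684141435502), np.float64(0.05652810068606194), (np.float64(369.0), np.float64(237.5)), np.int32(787))
  tabtop pred side [370.1577 237.4143] top proj tab ctr [321.2487 277.1718]
green (array([0.4148, 0.1678, 0.    ]), np.float64(-1.2759193751634508), np.float64(0.059248675177555575), (np.float64(376.5), np.float64(296.5)), np.int32(906))
  tabtop pred side [376.9388 295.7535] top proj tab ctr [255.7066 295.4268]
yellow tab edge (array([ 0.3547, -0.3124,  0.1462]), np.float64(0.0003120916156420752))
pot purple tab top [0.3412 0.2758 0.152 ] green [0.4117 0
[... 1202 characters left out ...]
  9   7   4  11  28  30  44  74 121 170 181 174 173 176 186]
 [ 12  10   7   5   9  50 118 127 129 156 166 182 139 115  90  90  87]
 [ 13  13  16  17  18  65 160 182 192 183 185 176 124  56  31  23  17]
 [  7  17  16  13  22  69 150 179 187 176 194 185 118  48  13  17  13]
 [ 18  18  15  17  19  67 174 182 179 183 180 177 113  47  12  18  18]
 [ 22  22  23  24  24  68 142 153 167 180 168 181 130  70  48  39  40]
 [ 28  29  29  32  30  47  74  76  99 141 166 159 148 144 128 125 120]
 [ 32  34  24  31  25  35  34  33  51 117 158 165 172 181 191 174 171]
 [  9   9   9  11   9   9  11  15  38 114 172 163 188 182 197 194 190]
 [  6   6   6   4   8   6   6   0  32 112 169 182 192 183 197 186 213]]
```

```bash
cat >> h.py <<'E'
_m=np.array([0.6211,0.0555,0.225]) # mean of measured yellow/purple/blue rings (s=0), axis height from text, confirmed by contact
R0=np.column_stack([np.cross(X,[0,0,-1.]),X,[0,0,-1.]])
R1=np.column_stack([-R0[:,0],-R0[:,1],R0[:,2]])
SM=-0.0895
def rail(y,x=0,z=0): return _m+(SM+y)*D+x*X+np.array([0,0,z])
RING={'yellow':.1725-SM,'purple':.0925-SM,'blue':-.265-SM,'green':-.190-SM}
H=.125
def up(z=.33):
    p=ctrl.current_tool_pos();ctrl.move_l([p[0],p[1],z],vel=.15)
def pick(p,R):
    ctrl.command_gripper(1.0)
    ctrl.goto([p[0],p[1],.30],R)
    ctrl.move_l([p[0],p[1],H],vel=.12);ctrl.command_gripper(0.0)
    print('grip',ctrl.current_grip_width()*91,ctrl.current_grasp_force())
    ctrl.move_l([p[0],p[1],.30],vel=.12)
def hang(y0=0.):
    ctrl.move_l(rail(y0,-.12,.30-.225),vel=.15)
    ctrl.move_l(rail(y0,-.10,-.0675+H),vel=.1)
    ctrl.move_l(rail(y0,0,-.0675+H),vel=.1)
    k=ctrl.move_l(rail(y0,0,-.112+H),vel=.03,contact_N=6)
    p=ctrl.current_tool_pos();print('contact',k,p,'seat z',p[2]-H+.102,ctrl.current_contact_force())
    return p[2]
def slide(y,z):
    ctrl.move_l(rail(y,0,z-.225),vel=.08);print('force',ctrl.current_contact_force(),'t',ctrl.current_t())
def release(y):
    ctrl.sleep(.3);ctrl.command_gripper(.55);ctrl.sleep(.2);up(.36)
def look(k):
    o={}
    for n in("side","top"): o[n]=ctrl.read_camera(n);cv2.imwrite(f"pics/{n}_{k}.png",o[n])
    return o
E
python3 - <<'E'
from h import *
o,r=ray("top",(360.2,221));s=np.linalg.lstsq(np.c_[r,-D],_m+[0,0,.006]-o,rcond=None)[0];print('green s top',s[1])
q=list(ctrl.current_q());q[0]=-65;ctrl.movej(q);print(ctrl.current_tool_pos(),ctrl.current_t())
for nm,R in(('R0',R0),('R1',R1)):
    for p in([.356,-.293,.125],[.343,.276,.125],rail(0,-.12,.075),rail(.26,0,.023),rail(-.18,0,.023),rail(.26,0,.14)):
        a=ctrl.ik(p,R);print(nm,np.array(p),None if a is None else np.array(a).round(0))
E
```

```text
Traceback (most recent call last):
NameError: name '_m' is not defined
```

```bash
sed -i 's/\b_m\b/M0/g' h.py; python3 - <<'E'
from h import *
o,r=ray("top",(360.2,221));s=np.linalg.lstsq(np.c_[r,-D],M0+[0,0,.006]-o,rcond=None)[0];print('green s top',s[1])
q=list(ctrl.current_q());q[0]=-65;ctrl.movej(q);print(ctrl.current_tool_pos(),ctrl.current_t())
for nm,R in(('R0',R0),('R1',R1)):
    for p in([.356,-.293,.125],[.343,.276,.125],rail(0,-.12,.075),rail(.26,0,.023),rail(-.18,0,.023),rail(.26,0,.14)):
        a=ctrl.ik(p,R);print(nm,np.array(p),None if a is None else np.array(a).round(0))
E
```

```text
green s top -0.1914574745919702
[ 0.2993 -0.5025  0.4803] 4.9167
R0 [ 0.356 -0.293  0.125] [-47.  22. 106.  -0.  52. -44.]
R0 [0.343 0.276 0.125] [ 31.  21. 108.  -0.  50.  34.]
R0 [ 0.4962 -0.0271  0.3   ] [-10.  13.  87.  -0.  80.  -7.]
R0 [0.6307 0.2257 0.248 ] [15. 31. 67. -0. 82. 18.]
R0 [ 0.6059 -0.2136  0.248 ] [-25.  28.  72.  -0.  80. -22.]
R0 [0.6307 0.2257 0.365 ] [15. 27. 56. -0. 97. 18.]
R1 [ 0.356 -0.293  0.125] [-47.  22. 106.  -0.  52. 136.]
R1 [0.343 0.276 0.125] [  31.   21.  108.   -0.   50. -146.]
R1 [ 0.4962 -0.0271  0.3   ] [-10.  13.  87.  -0.  80. 173.]
R1 [0.6307 0.2257 0.248 ] [  15.   31.   67.   -0.   82. -162.]
R1 [ 0.6059 -0.2136  0.248 ] [-25.  28.  72.  -0.  80. 158.]
R1 [0.6307 0.2257 0.365 ] [  15.   27.   56.   -0.   97. -162.]
```

```bash
python3 - <<'E'
from h import *
p=standing(ctrl.read_camera("side"),'yellow');print(p)
p=p[0] if p else np.array([.3565,-.293,0])
pick(p,R0);z=hang();look('y_hung');slide(RING['yellow'],z);release(0)
o=look('y')
a=o['side'][100:400,180:480];b=o['top'][180:380,190:450]
cv2.imwrite("pics/v1.png",np.hstack([cv2.resize(a,(420,420)),cv2.resize(b,(370,285))[:420] if 0 else cv2.copyMakeBorder(cv2.resize(b,(380,292)),0,128,0,0,0)]))
E
```

```text
(array([ 0.3573, -0.291 ,  0.    ]), np.float64(-0.4478653563036024), np.float64(0.05681424235034638), (np.float64(420.5), np.float64(183.5)), np.int32(562))
grip 16.017933962217917 29.985284507274628
contact True [ 0.6167 -0.0339  0.2487] seat z 0.2257077171433251 [ 4.8195  0.085  -1.3243]
force [ 4.4836 -1.7906  1.1778] t 18.8833
```

View pics/v1.png

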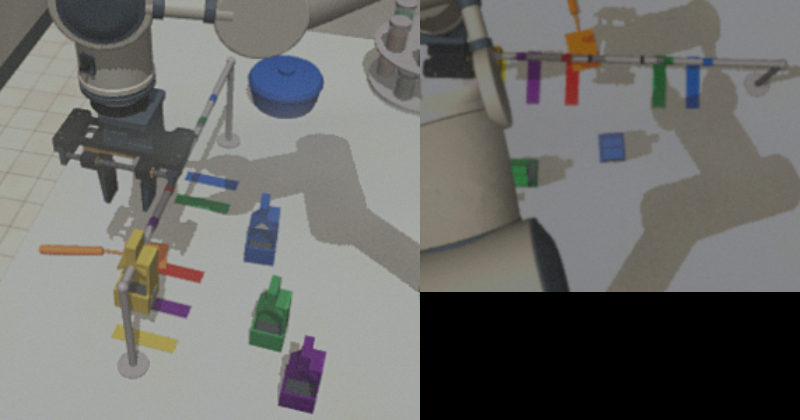

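Yellow hangs near its post (its ring at the left end), and the seat z of 0.2257 found by contact matches. Purple, blue and green are untouched. Next I park the arm, measure yellow and hang blue.

```bash
cat >> h.py <<'E'
PARK=[-65,3.28,77.09,0,74.63,-5.47]
def hung(o,c):
    """measure hanging pot: bottom near edge in side view (plane z=.123), tab in top view (z=.275); returns rail coords (y,x)"""
    out={}
    yn=RING[c];w=proj("side",rail(yn,0,-.06)).astype(int)
    m=pmask(o['side'],c);k=np.zeros_like(m);k[w[1]-50:w[1]+50,w[0]-35:w[0]+35]=1
    n,l,s,ce=cv2.connectedComponentsWithStats(m*k);i=1+np.argmax(s[1:,4])
    v,u=np.nonzero(l==i);L=np.argmax(v-u);R=np.argmax(v+u)
    a=onplane("side",(u[L]-.5,v[L]+.5),.123);b=onplane("side",(u[R]+.5,v[R]+.5),.123)
    f=lambda p:(np.dot(p-rail(0),D),np.dot(p-rail(0),X))
    t=v==v.min();out['bottomL']=f(a);out['bottomR']=f(b)
    out['tabfar_side']=(u[t].mean(),v.min()-.5);out['tabfar_pred']=proj("side",rail(yn-.02,0,.05))
    h=cv2.cvtColor(o['top'],cv2.COLOR_BGR2HSV);w=proj("top",rail(yn,0,.05)).astype(int)
    m=pmask(o['top'],c);k=np.zeros_like(m);k[w[1]-12:w[1]+12,w[0]-20:w[0]+20]=1
    v,u=np.nonzero(m*k);out['top_uext']=(u.min()-.5,u.max()+.5)
    out['top_pred_tab']=[proj("top",rail(yn+e,0,.05))[0] for e in(.02,-.02)]+[proj("top",rail(yn+e,0,-.102+.045))[0] for e in(.028,-.028)]
    return out
E
python3 - <<'E'
from h import *
ctrl.movej(PARK);o=look('y2');
for k,v in hung(o,'yellow').items():print(k,np.array(v))
p=standing(o['side'],'blue');print(p);pick(p[0]-[.002,0,0],R0);z=hang();slide(RING['blue'],z);release(0);ctrl.movej(PARK)
o=look('b')
for k,v in hung(o,'blue').items():print(k,np.array(v))
for c in('purple','green'):print(c,standing(o['side'],c)[:3])
a=o['side'][100:400,180:480];b=o['top'][180:380,190:450]
cv2.imwrite("pics/v2.png",np.hstack([cv2.resize(a,(420,420)),cv2.copyMakeBorder(cv2.resize(b,(380,292)),0,128,0,0,0)]))
E
```

```text
bottomL [0.2921 0.0083]
bottomR [ 0.288 -0.025]
tabfar_side [277.5 263.5]
tabfar_pred [278.8861 263.0926]
top_uext [219.5 246.5]
top_pred_tab [220.0887 234.8041 224.8236 243.8422]
(array([ 0.4632, -0.0235,  0.    ]), np.float64(2.238684141435502), np.float64(0.05652810068606194), (np.float64(368.5), np.float64(237.5)), np.int32(789))
grip 15.875530444169778 29.995643198490143
contact True [ 0.6166 -0.0339  0.2486] seat z 0.2256337227248718 [ 5.7137 -1.187   0.2302]
force [4.4234 1.9955 2.0116] t 36.3667
bottomL [-0.1914  0.015 ]
bottomR [-0.184 -0.009]
tabfar_side [333.5 152.5]
tabfar_pred [334.2221 152.388 ]
top_uext [371.5 396.5]
top_pred_tab [381.4551 396.2246 373.7387 392.8209]
purple (array([0.3446, 0.2755, 0.    ]), np.float64(2.8623097988379165), np.float64(0.059360929694012916))
green (array([0.4148, 0.1678, 0.    ]), np.float64(-1.2759193751634508), np.float64(0.059248675177555575))
```

View pics/v2.png

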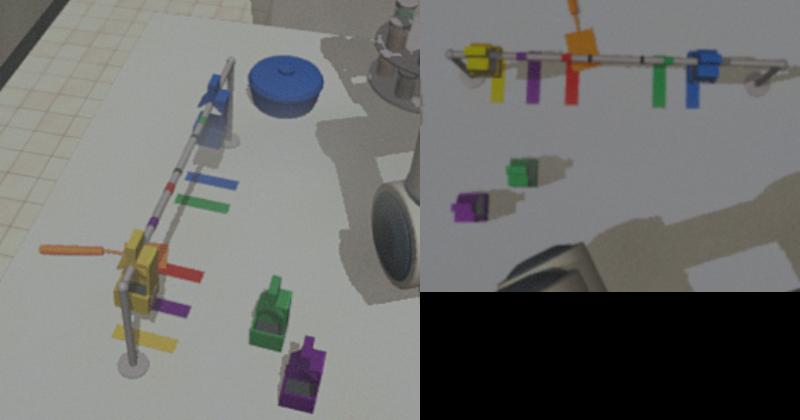

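Yellow and blue hang within about 2 mm of their rings: yellow's tab edge is at u=219.5 against 220.1 predicted, blue's at 396.5 against 396.2. Next are purple, then green.

```bash
python3 - <<'E'
from h import *
for c in('purple','green'):
    img=ctrl.read_camera("side");p=standing(img,c);print(c,p);pick(p[0]-[.002,0,0],R0);z=hang();slide(RING[c],z);release(0);ctrl.movej(PARK)
o=look('pg')
for c in RING:
    print(c)
    r=hung(o,c)
    for k in('tabfar_side','tabfar_pred','top_uext','top_pred_tab'):print(k,np.array(r[k]))
a=o['side'][100:400,180:480];b=o['top'][180:380,190:450]
cv2.imwrite("pics/v3.png",np.hstack([cv2.resize(a,(420,420)),cv2.copyMakeBorder(cv2.resize(b,(380,292)),0,128,0,0,0)]))
print(ctrl.current_t())
E
```

```text
purple (array([0.3446, 0.2755, 0.    ]), np.float64(2.8623097988379165), np.float64(0.059360929694012916), (np.float64(399.0), np.float64(339.5)), np.int32(961))
grip 15.64211388324201 29.99888777732849
contact True [ 0.6167 -0.0339  0.2487] seat z 0.2256990088096904 [ 5.6238 -0.6988 -1.0348]
force [ 4.7219 -0.8272  0.8896] t 55.5583
green (array([0.3957, 0.21  , 0.    ]), np.float64(-12.569913820877355), np.float64(0.05873605835452092), (np.float64(381.0), np.float64(311.5)), np.int32(976))
grip 15.76979421126915 29.995304346084595
contact True [ 0.6167 -0.0339  0.2487] seat z 0.2257008845114274 [ 5.4287 -1.068   0.5927]
force [ 4.3764 -2.0535  2.2674] t 73.8917
yellow
tabfar_side [277.  262.5]
tabfar_pred [278.8861 263.0926]
top_uext [219.5 246.5]
top_pred_tab [220.0887 234.8041 224.8236 243.8422]
purple
tabfar_side [290.  239.5]
tabfar_pred [291.1544 238.4783]
top_uext [248.5 271.5]
top_pred_tab [249.5311 264.2686 251.9988 271.0425]
blue
tabfar_side [333.5 152.5]
tabfar_pred [334.2221 152.388 ]
top_uext [372.5 396.5]
top_pred_tab [381.4551 396.2246 373.7387 392.8209]
green
tabfar_side [326.  168.5]
tabfar_pred [326.5113 167.7651]
top_uext [346.5 367.5]
top_pred_tab [353.7583 368.5302 348.1797 367.2638]
77.8583
```

View pics/v3.png

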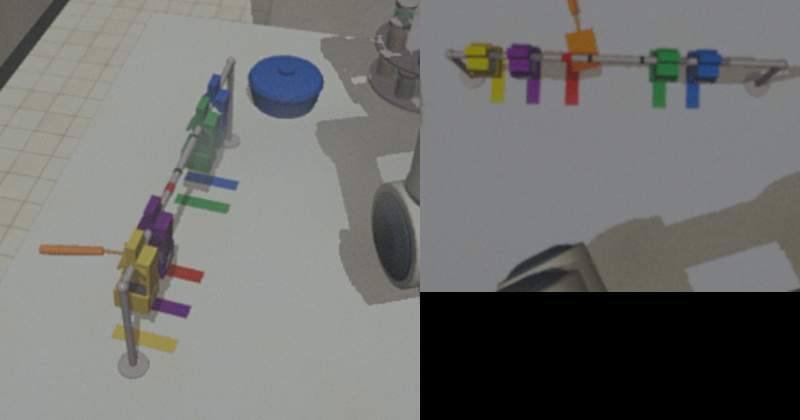

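All four hang level within about 4 mm of their rings, and the bystanders haven't moved. The knock on green was caught by the fresh look before its pick. No view shows a red pot, so I'm handing in.

```bash
python3 -c "
from bench import ctrl
ctrl.sleep(1);print(ctrl.sign_off(),ctrl.current_t())"
```

```text
the job is handed in; nothing more can be done
the job is handed in; nothing more can be done
```

The yellow, purple, green and blue pots hang at their own rings, each within about 4 mm along the rail by my camera measurements. The red pot was absent, and I handed the job in at about 79 s; no verdict came back.

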